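# Nest the three insulated bowls on the drainer

### The job

Put the three steel bowls away as one nest, in size order, standing on the draining board: the medium bowl inside the large one and the small one inside the medium. Their silicone bands hold them proud when they are merely set in, so push each one down until it is fully home and level, its base on the floor of the bowl around it and all three rims flush. Do not tip the bowls over, and leave the mug, the soap bottle and the dish brush where they are.

Things in the scene. Friction and masses are not known exactly. Their poses are not given: they have to be found in the camera images.
- bowl_large: Largest of three alike round open double-walled steel bowls, upright on the drainer (z = 0.003). Outside diameter 150 mm at the rim, 138 at the base; height 82; inside 134 at the rim; wall 8 mm thick, leaning out 4 degrees inside and out (pinch it across the rim); floor 8 mm thick; about 420 g. Origin: centre of the underside, z up to the mouth; yaw is free.
- bowl_large_rim (a point): Centre of the large bowl's mouth, level with the rim, 82 mm above its origin. Home for the next bowl: its underside on this bowl's floor, origins 8 mm apart in height, concentric, rims flush, push turns hard. The gap all round is 2.5 mm, so fingers outside the inner rim strike the outer rim before home. The same holds for the small in the medium.
- bowl_medium: Middle one of three alike round open double-walled steel bowls, upright on the drainer (z = 0.003). Outside diameter 129 mm at the rim, 118 at the base; height 74; inside 113 at the rim; wall 8 mm thick, leaning out 4 degrees inside and out (pinch it across the rim); floor 8 mm thick; about 280 g. Origin: centre of the underside, z up to the mouth; yaw is free.
- bowl_medium_rim (a point): Centre of its mouth, level with the rim, 74 mm above its origin. The black silicone band (16 to 46 mm above the base) has six sprung ribs, 4 mm out of the wall: set into the large bowl it stops 6 to 20 mm proud; 8 to 20 N straight down near the middle of its floor moves it home.
- bowl_small: Smallest of three alike round open double-walled steel bowls, upright on the drainer (z = 0.003). Outside diameter 108 mm at the rim, 99 at the base; height 66; inside 92 at the rim; wall 8 mm thick, leaning out 4 degrees inside and out (pinch it across the rim); floor 8 mm thick; about 210 g. Origin: centre of the underside, z up to the mouth; yaw is free.
- bowl_small_rim (a point): Centre of its mouth, level with the rim, 66 mm above its origin. The black silicone band (16 to 46 mm above the base) has six sprung ribs, 4 mm out of the wall: set into the medium bowl it stops 6 to 20 mm proud; 8 to 20 N straight down near the middle of its floor moves it home.
- mug: White china mug, 80 mm across, 95 mm high, upright near the far edge of the drainer; a bystander. Origin: centre of its underside.
- soap_bottle: Clear soap bottle with a white cap, 60 mm across, 190 mm high, upright near the far edge of the drainer; a bystander. Origin: centre of its underside.
- dish_brush: White dish brush lying bristles down, crosswise, on the robot's side of the bowls; 225 mm long, 34 mm high at its round head; a bystander. Origin: on the drainer under the handle, x towards the head, whose centre is 75 mm along it.
- sink_unit: Fixed inset steel sink: a flat ribbed drainer plate, 500 mm deep (x) by 860 mm wide (y), top 3 mm above the worktop (z = 0.003), and a basin on its +y side. Origin: about the middle of the drainer, at worktop height.

How it is judged:
By the outcome, as a careful person would: the job done as asked, in the order asked, and still so for the second after the job is handed in, with the robot touching nothing.
It also fails if it takes over 72 s, if anything falls off the work surface, if the arm or the gripper's body presses on something with over 40 N, if the wrist force passes 120 N, or if a joint passes its speed limit or range.

### The arm

A 7-joint arm with a two-finger parallel gripper is mounted at the origin on the work surface. World frame = base frame: x ahead of the robot, y to its left, z up, the work surface at z = 0. Lengths are in m, angles in rad, forces in N, time in s.
With the tool pointing down it reaches from about 0.4 to 0.875 m from the base axis. Payload 19.3 kg.
Tool frame: the origin (TCP) lies on the centre line of the jaws, within the pads' length; the fingertips stand 14 mm ahead of it and the grasp point (between the pads) lies 5 mm behind it; z points along the fingers, y is the line along which they close (so a half turn about z gives the same grasp; the last joint's range is limited). The gripper opens to 85 mm and grips with 20 to 120 N. Pads are 22 mm wide; open, the fingers measure 114 mm over their backs; the gripper's body (76 mm by 85 mm) begins 54 mm behind the grasp point. The pads swing forward as they close: fully open they stand 13 mm farther back than shut.
Start: joints at [1.113, 0.521, -0.036, 1.599, 0.021, 1.021, -0.113], TCP at [0.236, -0.579, 0.245] pointing down, gripper open.
Joint ranges: [-2.91, 2.91], [-0.3, 2.13], [-1.5, 1.42], [0.17, 2.43], [-1.26, 4.41], [0.16, 1.93], [-2.52, 2.52]. Speed limits (rad/s): [1.89, 1.89, 2.39, 2.39, 3.01, 3.01, 3.01].

### API

Orientations are given as [roll, pitch, yaw] about the fixed x, y, z axes, in that order (R = Rz(yaw) Ry(pitch) Rx(roll)).
In Python, from workcell import bot, grab_frame, regions_of gives the robot as it stands. The module is installed in compiled form; this text tells all that it offers.
- The arm moves only by the tool play_rows, never from a script. Its argument "plan" is a list of rows, each a list of 3 entries, a list of its own where there are three numbers: the shift along the tool's x, y, z in units of 2.5 cm (1.0 is 2.5 cm), then the turn, a rotation vector about the tool's x, y, z in units of 0.15 rad (1.0 is 0.15 rad), then the closure, from -1 (fully open) to 1 (shut). In form: [[[tx, ty, tz], [rx, ry, rz], jaw], ...]. A call has 1 to 20 rows; each row shifts and turns the commanded pose from where the row before left it, along the tool's axes as they then stand; what a row does not reach is not made up. A row lasts 1/8 s, in which the tool goes at most 62.5 mm and 10.7 degrees, less where a joint would pass 70% of its speed; a pose out of reach is approached as far as the arm can. A call with a number of a shift or a turn outside -1 to 1 is refused whole. A call with a gripper value outside its range is refused whole. The fingers move at their own pace and stop on an object; "newtons" is the grip in N (left out, the last holds). Time passes only in rows, so rows that do not move let the fingers close. It gives the time, the measured TCP pose, the force, the opening and the grip force at its end, in the units of the state.
- bot.observe(): the state, without advancing time (a new reading comes with each control period).
- grab_frame(name): name is "side" or "top" or "wrist"; returns a dict with "pixels" (384x512x3 uint8, red, green, blue), "depth" (384x512 float32, m along the optical axis (not along the pixel's ray), 0 where there is no reading), "camera_matrix" (3x3 intrinsics, pixels), "R" (3x3) and "t" (3): a world point X has camera coordinates R X + t. Camera axes: x right, y down, z forward; pixel columns grow to the right and rows downward; lengths in m; the calibration is good to about 2 mm. A picture is of the moment at which its call begins.
- bot.job_done(): hands the job in; it is judged then, once.
Trained networks look in the newest picture that a camera, given by its name, has taken for a name from the list of things; names that differ only in an ending like _2 or _b are one class to them, and where a whole thing is asked for, a point or a joint stands for the part that bears it (a point fixed in the world has none). Each returns a list of dicts, best first, with "p" (0 to 1); they miss things now and then, are a little off and sometimes report something else, mostly with a low value. They report only what shows in the picture. A call takes as long as a camera call.
- regions_of(thing, camera): "mask" (384x512 bool, what is visible of it) and "box" ([left, top, right, bottom] in pixels, round what is visible of it).
The state is a dict: "clock": time; "qpos": joint angles; "qd": joint speeds; "joint_efforts": joint torques, N m; "position": TCP position; "tool_rot": TCP orientation; "force": force on the tool from outside, world axes, zero at the start; "moment": the same for the moment, N m; "grip_width": finger opening in m; "finger_force": force on a finger pad.
Only numpy, scipy, OpenCV 4.12 (cv2) and the standard library are available. Lean on these libraries where they do the work, as an engineer would, in place of code of your own. Each camera call takes 0.05 s, during which the arm holds its last target. There are 200 camera calls.

## Working session

There is one attempt and no reset: what is moved stays moved. The work goes in short steps, Python scripts to look and compute and a tool call to move; the robot and the scene stay as the last step left them, time stands still between calls to the robot, and variables do not carry over. Pictures are saved under pics/ and viewed, at most 10 in all, crops included, and the job is handed in when it is done.

Besides the shell and the picture viewer there is one more tool, called after "Emit:" as name(argument=value, ...), one argument or row to a line, values as JSON. play_rows: Moves the arm, as the interface text tells. Its arguments: {"type":"object","properties":{"plan":{"type":"array"},"newtons":{"type":"number"}},"required":["plan"]}

```bash
mkdir -p pics; cat > h.py <<'E'
import numpy as np, cv2
from workcell import bot, grab_frame, regions_of
def cloud(f):
    d=f["depth"]; K=f["camera_matrix"]; v,u=np.indices(d.shape)
    P=np.stack([(u-K[0,2])*d/K[0,0],(v-K[1,2])*d/K[1,1],d],-1)
    return (P-f["t"])@f["R"], d>0
def circ(p):
    A=np.c_[2*p,np.ones(len(p))]; s=np.linalg.lstsq(A,(p**2).sum(1),rcond=None)[0]
    return s[0],s[1],np.sqrt(s[2]+s[0]**2+s[1]**2)
def rim(P,m,h,tol=.006):
    q=P[m]; q=q[abs(q[:,2]-h)<tol]; 
    c=None
    for _ in range(4):
        if len(q)<10: return None
        c=circ(q[:,:2]); r=np.hypot(q[:,0]-c[0],q[:,1]-c[1])-c[2]
        q=q[abs(r)<max(.006,1.5*r.std())]
    return np.round([*c,q[:,2].mean(),len(q)],4)
E
python3 - <<'E'
from h import *
H=dict(bowl_large=.085,bowl_medium=.077,bowl_small=.069)
ims=[]
for cam in ("top","side"):
    f=grab_frame(cam); P,ok=cloud(f); ims.append(f["pixels"])
    for n in list(H)+["mug","soap_bottle","dish_brush"]:
        for r in regions_of(n,cam)[:2]:
            m=r["mask"]&ok; q=P[m]
            print(cam,n,round(r["p"],2),r["box"],np.round(np.percentile(q,[2,98],0),3).tolist() if len(q) else '', rim(P,m,H[n]) if n in H else '')
cv2.imwrite("pics/a.png",cv2.resize(np.vstack(ims)[...,::-1],(400,600)))
s=bot.observe(); print({k:np.round(v,3) for k,v in s.items()})
E
```

```text
top bowl_large 0.9 [315.4, 198.7, 385.6, 262.8] [[0.446, -0.293, 0.007], [0.579, -0.156, 0.086]] [ 5.128e-01 -2.254e-01  7.010e-02  8.380e-02  6.060e+02]
top bowl_medium 0.73 [113.1, 199.7, 173.7, 256.5] [[0.451, 0.181, 0.008], [0.564, 0.299, 0.078]] [5.078e-01 2.415e-01 5.990e-02 7.580e-02 5.430e+02]
top bowl_small 0.65 [0.0, 91.1, 435.0, 305.5] [[0.338, -0.422, -0.001], [0.841, 0.547, 0.01]] [ 0.4978  0.1056  0.1736  0.0701 36.    ]
top bowl_small 0.61 [233.2, 183.6, 276.0, 228.8] [[0.515, -0.057, 0.008], [0.611, 0.037, 0.071]] [ 5.632e-01 -9.200e-03  4.910e-02  6.810e-02  3.750e+02]
top mug 0.84 [107.7, 110.2, 162.2, 151.3] [[0.701, 0.227, 0.005], [0.776, 0.33, 0.099]] 
top soap_bottle 0.91 [332.2, 105.3, 366.5, 146.6] [[0.72, -0.25, 0.017], [0.766, -0.199, 0.194]] 
top soap_bottle 0.62 [230.8, 182.2, 277.4, 228.0] [[0.516, -0.057, 0.008], [0.611, 0.037, 0.071]] 
top dish_brush 0.76 [207.1, 256.4, 304.5, 287.3] [[0.383, -0.114, 0.007], [0.436, 0.09, 0.04]] 
side bowl_large 0.97 [267.7, 130.7, 319.8, 186.4] [[0.443, -0.294, 0.009], [0.579, -0.153, 0.086]] [ 5.130e-01 -2.235e-01  7.
[... 445 characters left out ...]
6.4, 100.6, 220.1, 165.4] [[0.721, -0.233, 0.013], [0.771, -0.198, 0.193]] 
side dish_brush 0.66 [303.7, 201.7, 333.9, 263.3] [[0.385, -0.102, 0.008], [0.437, 0.095, 0.039]] 
{'clock': np.float64(0.7), 'qpos': array([ 1.113,  0.521, -0.036,  1.6  ,  0.021,  1.021, -0.113]), 'qd': array([0.001, 0.   , 0.   , 0.   , 0.001, 0.   , 0.   ]), 'joint_efforts': array([ 0.0000e+00, -9.2666e+01,  1.9780e+00, -3.7022e+01,  1.8000e-02,
        2.0000e-03,  0.0000e+00]), 'position': array([ 0.236, -0.579,  0.245]), 'tool_rot': array([3.142, 0.   , 0.388]), 'force': array([-0.497,  0.095, -0.211]), 'moment': array([-0.011, -0.004,  0.006]), 'finger_force': np.float64(0.0), 'grip_width': np.float64(0.085)}
```

View pics/a.png

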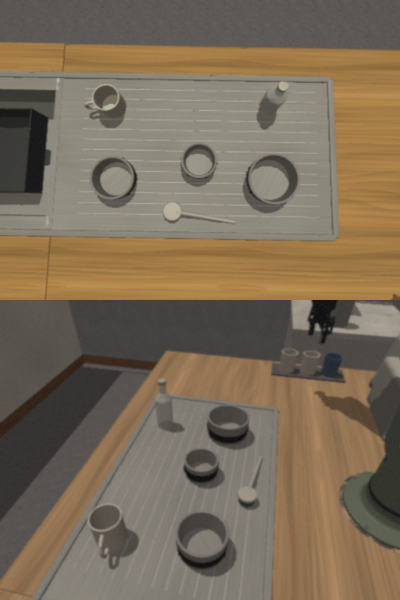

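The overview shows the large bowl on the right of the top view, the medium on the left and the small in the middle. The fitted rim radii (70, 60 and 50 mm at mid-wall) and rim heights match the given sizes.

I'll go to the medium bowl's far rim with the jaws along world x.

Emit:
play_rows(
  plan=[
    [[0, 0, 0], [0, 0, -0.986], 0],
    [[0, 0, 0], [0, 0, -0.986], 0],
    [[0, 0, 0], [0, 0, -0.986], 0],
    [[0, 0, 0], [0, 0, -0.986], 0],
    [[0, 0, 0], [0, 0, -0.986], 0],
    [[0, 0, 0], [0, 0, -0.986], 0],
    [[0, 0, 0], [0, 0, -0.986], 0],
    [[0, 0, 0], [0, 0, -0.986], 0],
    [[1, 0.4, 0], [0, 0, 0], 0],
    [[1, 0.4, 0], [0, 0, 0], 0],
    [[1, 0.4, 0], [0, 0, 0], 0],
    [[1, 0.4, 0], [0, 0, 0], 0],
    [[1, 0.4, 0], [0, 0, 0], 0],
    [[1, 0.4, 0], [0, 0, 0], 0],
    [[1, 0.4, 0], [0, 0, 0], 0],
    [[1, 0.4, 0], [0, 0, 0], 0],
    [[1, 0.4, 0], [0, 0, 0], 0],
    [[1, 0.4, 0], [0, 0, 0], 0],
    [[1, 0.4, 0], [0, 0, 0], 0],
    [[1, 0.4, 0], [0, 0, 0], 0],
  ],
  newtons=80,
)

```text
clock: 3.2
position: [0.3566, -0.2778, 0.2455]
tool_rot: [3.141, 0.0, 1.571]
force: [-0.1, -0.2, 0.1]
grip_width: 0.0428
finger_force: 0.0
```

Emit:
play_rows(
  plan=[
    [[1, 0.4, 0], [0, 0, 0], 0],
    [[1, 0.4, 0], [0, 0, 0], 0],
    [[1, 0.4, 0], [0, 0, 0], 0],
    [[1, 0.4, 0], [0, 0, 0], 0],
    [[1, 0.4, 0], [0, 0, 0], 0],
    [[1, 0.4, 0], [0, 0, 0], 0],
    [[1, 0.4, 0], [0, 0, 0], 0],
    [[1, 0.4, 0], [0, 0, 0], 0],
    [[1, 0.4, 0], [0, 0, 0], 0],
    [[1, 0.4, 0], [0, 0, 0], 0],
    [[1, 0.4, 0], [0, 0, 0], 0],
    [[1, 0.4, 0], [0, 0, 0], 0],
    [[1, 0.4, 0.2], [0, 0, 0], 0],
    [[1, 0.4, 0.4], [0, 0, 0], 0],
    [[1, 0.4, 0.4], [0, 0, 0], 0],
    [[1, 0.4, 0.4], [0, 0, 0], 0],
    [[1, 0.4, 0.4], [0, 0, 0], 0],
    [[1, 0.4, 0.4], [0, 0, 0], 0],
    [[1, 0.4, 0.4], [0, 0, 0], 0],
    [[0.86, 0.4, 0], [0.47, 0, 0], 0],
  ],
)

```text
clock: 5.7
position: [0.5555, 0.2191, 0.18]
tool_rot: [-3.069, 0.001, 1.573]
force: [0.1, -0.9, 0.8]
grip_width: 0.0425
finger_force: 0.0
```

```bash
python3 - <<'E'
from h import *
f=grab_frame("wrist"); P,ok=cloud(f); cv2.imwrite("pics/b.png",f["pixels"][...,::-1])
s=bot.observe(); print(s["clock"],np.round(s["position"],4),s["tool_rot"],s["grip_width"],s["force"],np.round(s["qpos"],2))
for r in regions_of("bowl_medium","wrist")[:2]: print(r["p"],r["box"],rim(P,r["mask"]&ok,.077))
E
```

```text
5.75 [0.5573 0.2215 0.1801] [-3.06575081e+00 -1.82735249e-03  1.57257315e+00] 0.04273805873764483 [-5.50562584 -1.10789942 -2.17291434] [-0.08  0.64 -0.57  1.65  0.34  1.02 -0.76]
0.79 [140.2, 91.0, 284.9, 236.9] [5.094e-01 2.429e-01 5.930e-02 7.610e-02 3.570e+03]
```

Emit:
play_rows(
  plan=[
    [[0.84, 0.77, 0], [0, 0, 0], 0],
    [[0, 0, 0.8], [0, 0, 0], 0],
    [[0, 0, 0.8], [0, 0, 0], 0],
    [[0, 0, 0.8], [0, 0, 0], 0],
    [[0, 0, 0.7], [0, 0, 0], 0],
    [[0, 0, 0.6], [0, 0, 0], 0],
    [[0, 0, 0.48], [0, 0, 0], 0],
    [[0, 0, 0], [0, 0, 0], 0],
    [[0, 0, 0], [0, 0, 0], 0],
  ],
)

```text
clock: 6.92
position: [0.5683, 0.2392, 0.0752]
tool_rot: [-3.072, -0.0, 1.571]
force: [0.3, -0.2, 0.3]
grip_width: 0.0427
finger_force: 0.0
```

Emit:
play_rows(
  plan=[
    [[0.13, 0, 0.04], [0, 0, 0], 0],
    [[0, 0, 0], [0, 0, 0], 1],
    [[0, 0, 0], [0, 0, 0], 1],
    [[0, 0, 0], [0, 0, 0], 1],
    [[0, 0, 0], [0, 0, 0], 1],
    [[0, 0, 0], [0, 0, 0], 1],
    [[0, 0, 0], [0, 0, 0], 1],
    [[0, 0, -0.2], [0, 0, 0], 1],
    [[0, 0, -0.4], [0, 0, 0], 1],
    [[0, 0, -0.4], [0, 0, 0], 1],
    [[0, 0, 0], [0, 0, 0], 1],
    [[0, 0, 0], [0, 0, 0], 1],
  ],
)

```text
clock: 8.43
position: [0.5697, 0.2421, 0.0986]
tool_rot: [-3.071, 0.0, 1.571]
force: [-0.1, 0.4, -3.0]
grip_width: 0.0066
finger_force: 77.4
```

```bash
cat >> h.py <<'E'
def plane(P,m):
    # rim plane of a visible bowl: top band points, robust fit z=a x+b y+c; returns tilt slopes, centre, z at centre
    q=P[m]; q=q[q[:,2]>np.percentile(q[:,2],40)]
    c=np.median(q,0)
    return q
def rimfit(P,m,r0,z0,c0,n=6):
    """points within 7 mm of circle radius r0 (mid wall) about c0 near plane z0: fit plane + circle"""
    q=P[m]; c=np.array(c0,float); pl=np.array([0,0,z0])
    for k in range(n):
        d=q[:,:2]-c; rr=np.hypot(*d.T); zz=q[:,2]-(d@pl[:2]+pl[2])
        tol=.012 if k<2 else .005
        s=(abs(rr-r0)<.007)&(abs(zz)<tol)
        if s.sum()<30: return None
        pl=np.linalg.lstsq(np.c_[d[s],np.ones(s.sum())],q[s,2],rcond=None)[0]
        a=circ(q[s,:2]); c=np.array(a[:2])
    return dict(c=np.round(c,4),r=round(a[2],4),slope_mrad=np.round(pl[:2]*1e3,1),z=round(pl[2],4),n=int(s.sum()))
E
python3 - <<'E'
from h import *
s=bot.observe(); print(s["clock"],np.round(s["position"],4),s["grip_width"],s["finger_force"])
for cam in("top","side"):
    f=grab_frame(cam); P,ok=cloud(f)
    print(cam,rimfit(P,ok,.0605,.100,(.508,.2425)))
    cv2.imwrite(f"pics/c_{cam}.png",f["pixels"][...,::-1])
E
```

```text
8.425 [0.5697 0.2421 0.0986] 0.006588616822686949 77.44714148851926
top None
side {'c': array([0.5104, 0.2441]), 'r': np.float64(0.06), 'slope_mrad': array([ 7.7, -0.1]), 'z': np.float64(0.1004), 'n': 691}
```

View pics/c_side.png

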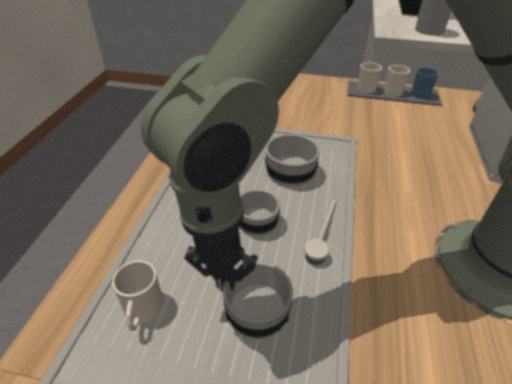

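Emit:
play_rows(
  plan=[
    [[0, 0, -0.8], [0, 0, 0], 1],
    [[0, 0, -0.8], [0, 0, 0], 1],
    [[0, 0, -0.8], [0, 0, 0], 1],
    [[-0.3, 0, -0.6], [0, 0, 0], 1],
    [[-0.7, 0, -0.2], [0, 0, 0], 1],
    [[-1, 0, 0], [0, 0, 0], 1],
    [[-1, 0, 0], [0, 0, 0], 1],
    [[-1, 0, 0], [0, 0, 0], 1],
    [[-1, 0, 0], [0, 0, 0], 1],
    [[-1, 0, 0], [0, 0, 0], 1],
    [[-1, 0, 0], [0, 0, 0], 1],
    [[-1, 0, 0], [0, 0, 0], 1],
    [[-1, 0, 0], [0, 0, 0], 1],
    [[-1, 0, 0], [0, 0, 0], 1],
    [[-1, 0, 0], [0, 0, 0], 1],
    [[-1, 0, 0], [0, 0, 0], 1],
    [[-1, 0, 0], [0, 0, 0], 1],
    [[-1, 0, 0], [0, 0, 0], 1],
    [[-1, 0, 0], [0, 0, 0], 1],
    [[-1, 0, 0], [0, 0, 0], 1],
  ],
)

```text
clock: 11.02
position: [0.5743, -0.1599, 0.1781]
tool_rot: [-3.07, 0.0, 1.57]
force: [0.8, 0.5, -2.5]
grip_width: 0.0065
finger_force: 77.5
```

Emit:
play_rows(
  plan=[
    [[-1, 0, 0], [0, 0, 0], 1],
    [[-0.8, 0, 0], [0, 0, 0], 1],
    [[-0.6, 0, 0], [0, 0, 0], 1],
    [[-0.3, 0, 0], [0, 0, 0], 1],
    [[0, 0, 0], [0, 0, 0], 1],
    [[0, 0, 0], [0, 0, 0], 1],
    [[0, 0, 0], [0, 0, 0], 1],
  ],
)

```text
clock: 11.9
position: [0.5756, -0.2246, 0.1785]
tool_rot: [-3.071, -0.0, 1.572]
force: [0.8, 0.2, -3.0]
grip_width: 0.0062
finger_force: 77.5
```

```bash
python3 - <<'E'
from h import *
s=bot.observe(); p=s["position"];print(s["clock"],np.round(p,4),s["tool_rot"],s["grip_width"],s["finger_force"])
for cam in("top","side"):
    f=grab_frame(cam); P,ok=cloud(f)
    print(cam,'M',rimfit(P,ok,.0605,p[2]+.002,(p[0]-.0593,p[1]+.001)),'L',rimfit(P,ok,.071,.084,(.513,-.2245)))
E
```

```text
11.9 [ 0.5756 -0.2246  0.1785] [-3.07118767e+00 -1.77657406e-04  1.57189011e+00] 0.006220752003983477 77.50446675578132
top M {'c': array([ 0.516 , -0.2232]), 'r': np.float64(0.06), 'slope_mrad': array([1.2, 2.9]), 'z': np.float64(0.1799), 'n': 526} L {'c': array([ 0.513 , -0.2258]), 'r': np.float64(0.0708), 'slope_mrad': array([-1.3,  5.6]), 'z': np.float64(0.0839), 'n': 328}
side M {'c': array([ 0.5166, -0.221 ]), 'r': np.float64(0.0599), 'slope_mrad': array([31.9, 17.8]), 'z': np.float64(0.1765), 'n': 362} L {'c': array([ 0.5131, -0.2234]), 'r': np.float64(0.0704), 'slope_mrad': array([  6.1, -38.7]), 'z': np.float64(0.0838), 'n': 255}
```

Emit:
play_rows(
  plan=[
    [[-0.1, 0.08, 0], [0, 0, 0], 1],
    [[0, 0, 0.7], [0, 0, 0], 1],
    [[0, 0, 0.7], [0, 0, 0], 1],
    [[0, 0, 0.6], [0, 0, 0], 1],
    [[0, 0, 0.5], [0, 0, 0], 1],
    [[0, 0, 0.3], [0, 0, 0], 1],
    [[0, 0, 0.26], [0, 0, 0], 1],
    [[0, 0, 0], [0, 0, 0], 1],
    [[0, 0, 0], [0, 0, 0], 1],
  ],
)

```text
clock: 13.12
position: [0.5722, -0.2277, 0.1023]
tool_rot: [-3.071, -0.0, 1.571]
force: [-0.5, 1.4, -2.9]
grip_width: 0.0062
finger_force: 77.5
```

```bash
python3 - <<'E'
from h import *
s=bot.observe(); p=s["position"];print(s["clock"],np.round(p,4),s["force"],s["moment"])
for cam in("top","side"):
    f=grab_frame(cam); P,ok=cloud(f)
    print(cam,'M',rimfit(P,ok,.0605,p[2]+.001,(p[0]-.0593,p[1]+.001)),'L',rimfit(P,ok,.071,.084,(.513,-.2245)))
E
```

```text
13.125 [ 0.5722 -0.2277  0.1023] [-0.53067066  1.39583812 -2.85769165] [ 0.40520708 -0.34708845 -0.14125652]
top M {'c': array([ 0.5126, -0.226 ]), 'r': np.float64(0.06), 'slope_mrad': array([2.8, 6.3]), 'z': np.float64(0.1037), 'n': 437} L {'c': array([ 0.5129, -0.2261]), 'r': np.float64(0.0707), 'slope_mrad': array([ 0.7, -1.7]), 'z': np.float64(0.0842), 'n': 442}
side M {'c': array([ 0.5129, -0.224 ]), 'r': np.float64(0.06), 'slope_mrad': array([-0.1,  6.5]), 'z': np.float64(0.1018), 'n': 358} L {'c': array([ 0.5132, -0.2233]), 'r': np.float64(0.0704), 'slope_mrad': array([ 10.9, -50.8]), 'z': np.float64(0.0847), 'n': 240}
```

Emit:
play_rows(
  plan=[
    [[0, 0, 0], [0, 0, 0], 0],
    [[0, 0, 0], [0, 0, 0], 0],
    [[0, 0, 0], [0, 0, 0], 0],
    [[0, 0, 0], [0, 0, 0], 0],
    [[0, 0, -0.6], [0, 0, 0], 0],
    [[0, 0, -0.8], [0, 0, 0], 0],
    [[0, 0, -0.8], [0, 0, 0], 0],
    [[0, 0, -0.8], [0, 0, 0], 0],
    [[0, 0, -0.2], [-0.47, 0, 0], 0.5],
    [[0.12, -0.9, 0], [0, 0, 0], 1],
    [[0, -0.9, 0], [0, 0, 0], 1],
    [[0, -0.8, 0], [0, 0, 0], 1],
    [[0, 0, 0], [0, 0, 0], 1],
    [[0, 0, 0], [0, 0, 0], 1],
    [[0, 0, 0], [0, 0, 0], 1],
  ],
)

```text
clock: 15.1
position: [0.5133, -0.2246, 0.182]
tool_rot: [3.141, -0.0, 1.571]
force: [-0.1, 0.2, 0.6]
grip_width: 0.0003
finger_force: 0.0
```

```bash
python3 - <<'E'
from h import *
s=bot.observe(); p=s["position"];print(s["clock"],np.round(p,4),s["tool_rot"],s["force"],s["grip_width"])
for cam in("top","side"):
    f=grab_frame(cam); P,ok=cloud(f)
    for z in(.092,.100): print(cam,'M',rimfit(P,ok,.0605,z,(.513,-.2245)))
    print('L',rimfit(P,ok,.071,.084,(.513,-.2245)))
E
```

```text
15.1 [ 0.5133 -0.2246  0.182 ] [ 3.14119887e+00 -1.47214190e-04  1.57129800e+00] [-0.1082513   0.16414088  0.59701566] 0.0002534547464698239
top M {'c': array([ 0.5127, -0.2254]), 'r': np.float64(0.0599), 'slope_mrad': array([0.7, 7.8]), 'z': np.float64(0.0957), 'n': 322}
top M {'c': array([ 0.5127, -0.2254]), 'r': np.float64(0.0599), 'slope_mrad': array([0.7, 7.8]), 'z': np.float64(0.0957), 'n': 322}
L {'c': array([ 0.5127, -0.2253]), 'r': np.float64(0.0702), 'slope_mrad': array([2.1, 6.2]), 'z': np.float64(0.0839), 'n': 389}
side M {'c': array([ 0.5124, -0.2222]), 'r': np.float64(0.0603), 'slope_mrad': array([26.7, -5.6]), 'z': np.float64(0.0898), 'n': 306}
side M {'c': array([ 0.513 , -0.2235]), 'r': np.float64(0.06), 'slope_mrad': array([0.7, 7.9]), 'z': np.float64(0.0942), 'n': 366}
L {'c': array([ 0.5131, -0.2234]), 'r': np.float64(0.0704), 'slope_mrad': array([  3. , -54.9]), 'z': np.float64(0.0847), 'n': 254}
```

Emit:
play_rows(
  plan=[
    [[0, 0, 0.9], [0, 0, 0], 1],
    [[0, 0, 0.9], [0, 0, 0], 1],
    [[0, 0, 0.9], [0, 0, 0], 1],
    [[0, 0, 0.9], [0, 0, 0], 1],
    [[0, 0, 0.9], [0, 0, 0], 1],
    [[0, 0, 0.5], [0, 0, 0], 1],
    [[0, 0, 0.28], [0, 0, 0], 1],
    [[0, 0, 0.1], [0, 0, 0], 1],
    [[0, 0, 0.1], [0, 0, 0], 1],
    [[0, 0, 0.1], [0, 0, 0], 1],
    [[0, 0, 0.1], [0, 0, 0], 1],
    [[0, 0, 0.1], [0, 0, 0], 1],
    [[0, 0, 0.1], [0, 0, 0], 1],
    [[0, 0, 0], [0, 0, 0], 1],
    [[0, 0, 0], [0, 0, 0], 1],
  ],
)

```text
clock: 17.08
position: [0.5129, -0.2249, 0.0349]
tool_rot: [3.141, 0.0, 1.571]
force: [1.8, -0.7, 2.9]
grip_width: -0.0
finger_force: 1.3
```

Emit:
play_rows(
  plan=[
    [[0, 0, 0.04], [0, 0, 0], 1],
    [[0, 0, 0.04], [0, 0, 0], 1],
    [[0, 0, 0], [0, 0, 0], 1],
  ],
)

```text
clock: 17.45
position: [0.5129, -0.225, 0.0331]
tool_rot: [3.141, 0.0, 1.571]
force: [-0.6, -0.9, 7.6]
grip_width: 0.0001
finger_force: 4.0
```

Emit:
play_rows(
  plan=[
    [[0, 0, 0.04], [0, 0, 0], 1],
    [[0, 0, 0.02], [0, 0, 0], 1],
    [[0, 0, 0], [0, 0, 0], 1],
  ],
)

```text
clock: 17.82
position: [0.5131, -0.225, 0.0329]
tool_rot: [3.141, 0.001, 1.571]
force: [-8.7, 2.6, 38.8]
grip_width: -0.0001
finger_force: 19.7
```

```bash
python3 - <<'E'
from h import *
s=bot.observe(); p=s["position"];print(s["clock"],np.round(p,4),s["force"])
for cam in("top","side"):
    f=grab_frame(cam); P,ok=cloud(f)
    print(cam,'M',rimfit(P,ok,.0605,.085,(.513,-.2245)))
    print('L',rimfit(P,ok,.071,.084,(.513,-.2245)))
    print('S',rimfit(P,ok,.050,.068,(.5635,-.008)))
    cv2.imwrite(f"pics/d_{cam}.png",f["pixels"][...,::-1])
E
```

```text
17.825 [ 0.5131 -0.225   0.0329] [-8.70073181  2.64002397 38.84148339]
top M {'c': array([ 0.5107, -0.226 ]), 'r': np.float64(0.0617), 'slope_mrad': array([-2.7, 14.5]), 'z': np.float64(0.0832), 'n': 292}
L {'c': array([ 0.5127, -0.2253]), 'r': np.float64(0.0703), 'slope_mrad': array([-0.1, -1. ]), 'z': np.float64(0.084), 'n': 312}
S {'c': array([ 0.5635, -0.0092]), 'r': np.float64(0.0495), 'slope_mrad': array([-7.2, -3.1]), 'z': np.float64(0.0679), 'n': 412}
side M {'c': array([ 0.5131, -0.2246]), 'r': np.float64(0.0611), 'slope_mrad': array([ 0.9, 14.1]), 'z': np.float64(0.0831), 'n': 177}
L {'c': array([ 0.513 , -0.2235]), 'r': np.float64(0.0705), 'slope_mrad': array([  7.3, -46.6]), 'z': np.float64(0.0843), 'n': 247}
S {'c': array([ 0.564 , -0.0072]), 'r': np.float64(0.0496), 'slope_mrad': array([-1.1,  6.1]), 'z': np.float64(0.0676), 'n': 386}
```

Emit:
play_rows(
  plan=[
    [[0, 0, -0.3], [0, 0, 0], 1],
    [[0, 0, -0.9], [0, 0, 0], 1],
    [[0, 0, -1], [0, 0, 0], 1],
    [[0, 0, -1], [0, 0, 0], 1],
    [[0, 0, -1], [0, 0, 0], 1],
    [[0, 0, -1], [0, 0, 0], 1],
    [[0.37, 0.34, -0.8], [0, 0, 0], 0.5],
    [[0.9, 0.4, 0], [0, 0, 0], 0],
    [[0.9, 0.4, 0], [0, 0, 0], 0],
    [[0.9, 0.4, 0], [0, 0, 0], 0],
    [[0.9, 0.4, 0], [0, 0, 0], 0],
    [[0.9, 0.4, 0], [0, 0, 0], 0],
    [[0.9, 0.5, 0], [0, 0, 0], 0],
    [[0.9, 0.5, 0], [0, 0, 0], 0],
    [[0.9, 0.5, 0], [0, 0, 0], 0],
    [[0.7, 0.3, 0], [0, 0, 0], 0],
    [[0.4, 0.2, 0], [0.47, 0, 0], 0],
    [[0, 0, 0], [0, 0, 0], 0],
    [[0, 0, 0], [0, 0, 0], 0],
  ],
)

```text
clock: 20.3
position: [0.6208, -0.0085, 0.181]
tool_rot: [-3.071, 0.0, 1.571]
force: [-1.2, -0.0, -0.8]
grip_width: 0.0426
finger_force: 0.0
```

```bash
python3 - <<'E'
from h import *
s=bot.observe(); p=s["position"];print(s["clock"],np.round(p,4),s["tool_rot"],s["force"],s["grip_width"])
f=grab_frame("side"); P,ok=cloud(f)
print('S',rimfit(P,ok,.050,.068,(.5635,-.008)))
f=grab_frame("top"); P,ok=cloud(f)
print('M',rimfit(P,ok,.0605,.085,(.513,-.2245)));print('L',rimfit(P,ok,.071,.084,(.513,-.2245)))
q=P[ok]; d=np.hypot(q[:,0]-.5128,q[:,1]+.2254); print('floor',np.median(q[d<.03,2]))
f=grab_frame("wrist"); P,ok=cloud(f)
print('S',rimfit(P,ok,.050,.068,(.5635,-.008)))
E
```

```text
20.3 [ 0.6208 -0.0085  0.181 ] [-3.07138003e+00  2.97686928e-04  1.57062498e+00] [-1.15819137 -0.01724157 -0.81120566] 0.04263816635800811
S {'c': array([ 0.564 , -0.0074]), 'r': np.float64(0.0495), 'slope_mrad': array([4.7, 4.9]), 'z': np.float64(0.0675), 'n': 385}
M None
L None
floor nan
S {'c': array([ 0.5651, -0.0087]), 'r': np.float64(0.0491), 'slope_mrad': array([8.6, 9. ]), 'z': np.float64(0.068), 'n': 2499}
  return _methods._mean(a, axis=axis, dtype=dtype,
  ret = ret.dtype.type(ret / rcount)
```

Emit:
play_rows(
  plan=[
    [[0, 0.04, 0.8], [0, 0, 0], 0],
    [[0, 0, 0.9], [0, 0, 0], 0],
    [[0, 0, 0.9], [0, 0, 0], 0],
    [[0, 0, 0.8], [0, 0, 0], 0],
    [[0, 0, 0.6], [0, 0, 0], 0],
    [[0, 0, 0.4], [0, 0, 0], 0],
    [[0, 0, 0.19], [0, 0, 0], 0],
    [[0, 0, 0], [0, 0, 0], 0],
    [[0, 0, 0], [0, 0, 0], 1],
    [[0, 0, 0], [0, 0, 0], 1],
    [[0, 0, 0], [0, 0, 0], 1],
    [[0, 0, 0], [0, 0, 0], 1],
    [[0, 0, 0], [0, 0, 0], 1],
    [[0, 0, 0], [0, 0, 0], 1],
  ],
)

```text
clock: 22.2
position: [0.6142, -0.0081, 0.0674]
tool_rot: [-3.072, 0.0, 1.571]
force: [-2.6, -0.3, 6.2]
grip_width: 0.0062
finger_force: 76.9
```

Emit:
play_rows(
  plan=[
    [[0, 0, -0.3], [0, 0, 0], 1],
    [[0, 0, -0.6], [0, 0, 0], 1],
    [[0, 0, -0.9], [0, 0, 0], 1],
    [[0, 0, -0.9], [0, 0, 0], 1],
    [[0, 0, -0.9], [0, 0, 0], 1],
    [[0, 0, -0.6], [0, 0, 0], 1],
    [[0, 0, 0], [0, 0, 0], 1],
    [[0, 0, 0], [0, 0, 0], 1],
  ],
)

```text
clock: 23.2
position: [0.6211, -0.0081, 0.1709]
tool_rot: [-3.07, 0.0, 1.571]
force: [0.0, -1.0, -2.6]
grip_width: 0.0066
finger_force: 76.8
```

```bash
python3 - <<'E'
from h import *
s=bot.observe(); p=s["position"];print(s["clock"],np.round(p,4),s["tool_rot"],s["force"],s["grip_width"],s["finger_force"])
for cam in("side","top"):
    f=grab_frame(cam); P,ok=cloud(f)
    print(cam,'S',rimfit(P,ok,.050,p[2]+.001,(p[0]-.0493,p[1])),'L',rimfit(P,ok,.071,.084,(.513,-.2245)))
E
```

```text
23.2 [ 0.6211 -0.0081  0.1709] [-3.07025481e+00  8.75416762e-05  1.57095120e+00] [ 0.02223945 -1.01831123 -2.58845579] 0.006587046965846868 76.81050160434097
side S {'c': array([ 0.5724, -0.005 ]), 'r': np.float64(0.0497), 'slope_mrad': array([0.4, 6.8]), 'z': np.float64(0.1705), 'n': 416} L {'c': array([ 0.513 , -0.2238]), 'r': np.float64(0.0706), 'slope_mrad': array([ 5.8, -8.8]), 'z': np.float64(0.0834), 'n': 366}
top S {'c': array([ 0.5714, -0.0071]), 'r': np.float64(0.0492), 'slope_mrad': array([-5.4, -7.1]), 'z': np.float64(0.1716), 'n': 202} L None
```

Emit:
play_rows(
  plan=[
    [[-0.5, -0.1, 0], [0, 0, 0], 1],
    [[-0.9, -0.26, 0], [0, 0, 0], 1],
    [[-1, -0.3, 0], [0, 0, 0], 1],
    [[-1, -0.3, 0], [0, 0, 0], 1],
    [[-1, -0.3, 0], [0, 0, 0], 1],
    [[-1, -0.3, 0], [0, 0, 0], 1],
    [[-1, -0.3, 0], [0, 0, 0], 1],
    [[-1, -0.2, 0], [0, 0, 0], 1],
    [[-0.8, -0.1, 0], [0, 0, 0], 1],
    [[-0.54, 0, 0], [0, 0, 0], 1],
    [[0, 0, 0], [0, 0, 0], 1],
    [[0, 0, 0], [0, 0, 0], 1],
    [[0, 0, 0], [0, 0, 0], 1],
  ],
)

```text
clock: 24.92
position: [0.5678, -0.2255, 0.1753]
tool_rot: [-3.071, -0.0, 1.572]
force: [0.3, 0.2, -1.8]
grip_width: 0.0062
finger_force: 76.8
```

```bash
python3 - <<'E'
from h import *
s=bot.observe(); p=s["position"];print(s["clock"],np.round(p,4),s["tool_rot"],s["force"],s["grip_width"],s["finger_force"])
for cam in("side","top"):
    f=grab_frame(cam); P,ok=cloud(f)
    print(cam,'S',rimfit(P,ok,.050,p[2]+.001,(p[0]-.0493,p[1])),'L',rimfit(P,ok,.071,.084,(.513,-.2245)),'M',rimfit(P,ok,.0605,.084,(.513,-.2245)))
E
```

```text
24.925 [ 0.5678 -0.2255  0.1753] [-3.07111921e+00 -3.46762145e-04  1.57228696e+00] [ 0.26237333  0.22045747 -1.81714312] 0.006203374068175768 76.83635230525397
side S {'c': array([ 0.5195, -0.2219]), 'r': np.float64(0.0496), 'slope_mrad': array([44.1,  9.7]), 'z': np.float64(0.1728), 'n': 297} L {'c': array([ 0.5131, -0.2232]), 'r': np.float64(0.0703), 'slope_mrad': array([  4.9, -24.2]), 'z': np.float64(0.0831), 'n': 299} M {'c': array([ 0.5123, -0.2231]), 'r': np.float64(0.0606), 'slope_mrad': array([7.4, 0.3]), 'z': np.float64(0.0838), 'n': 230}
top S {'c': array([ 0.5186, -0.2241]), 'r': np.float64(0.0494), 'slope_mrad': array([-9. ,  4.9]), 'z': np.float64(0.1758), 'n': 426} L {'c': array([ 0.5127, -0.2257]), 'r': np.float64(0.0704), 'slope_mrad': array([-1. , -1.1]), 'z': np.float64(0.0838), 'n': 425} M {'c': array([ 0.5145, -0.2258]), 'r': np.float64(0.0615), 'slope_mrad': array([-5.2, -1.4]), 'z': np.float64(0.084), 'n': 336}
```

Emit:
play_rows(
  plan=[
    [[-0.06, -0.03, 0], [0, 0, 0], 1],
    [[0, 0, 0.7], [0, 0, 0], 1],
    [[0, 0, 0.7], [0, 0, 0], 1],
    [[0, 0, 0.6], [0, 0, 0], 1],
    [[0, 0, 0.4], [0, 0, 0], 1],
    [[0, 0, 0.3], [0, 0, 0], 1],
    [[0, 0, 0.24], [0, 0, 0], 1],
    [[0, 0, 0], [0, 0, 0], 1],
    [[0, 0, 0], [0, 0, 0], 1],
  ],
)

```text
clock: 26.15
position: [0.5618, -0.2279, 0.1023]
tool_rot: [-3.071, -0.0, 1.571]
force: [0.4, 2.2, -3.4]
grip_width: 0.0063
finger_force: 76.7
```

```bash
python3 - <<'E'
from h import *
s=bot.observe(); p=s["position"];print(s["clock"],np.round(p,4),s["tool_rot"],s["force"],s["grip_width"],s["finger_force"])
for cam in("side","top"):
    f=grab_frame(cam); P,ok=cloud(f)
    print(cam,'S',rimfit(P,ok,.050,p[2]+.001,(p[0]-.0493,p[1])),'L',rimfit(P,ok,.071,.084,(.513,-.2245)))
E
```

```text
26.15 [ 0.5618 -0.2279  0.1023] [-3.07137558e+00 -5.34881526e-05  1.57095703e+00] [ 0.36512409  2.18977151 -3.35493011] 0.006316249689012526 76.67083068570605
side S {'c': array([ 0.5132, -0.2241]), 'r': np.float64(0.0497), 'slope_mrad': array([35.6,  1.7]), 'z': np.float64(0.1004), 'n': 269} L {'c': array([ 0.5131, -0.2237]), 'r': np.float64(0.0704), 'slope_mrad': array([  5.7, -47.1]), 'z': np.float64(0.0838), 'n': 265}
top S {'c': array([ 0.5126, -0.226 ]), 'r': np.float64(0.0495), 'slope_mrad': array([-5.9,  4.9]), 'z': np.float64(0.103), 'n': 339} L {'c': array([ 0.5128, -0.2255]), 'r': np.float64(0.0703), 'slope_mrad': array([1.5, 4.9]), 'z': np.float64(0.0838), 'n': 468}
```

Emit:
play_rows(
  plan=[
    [[0, 0, 0], [0, 0, 0], 0],
    [[0, 0, 0], [0, 0, 0], 0],
    [[0, 0, 0], [0, 0, 0], 0],
    [[0, 0, 0], [0, 0, 0], 0],
    [[0, 0, -0.6], [0, 0, 0], 0],
    [[0, 0, -0.8], [0, 0, 0], 0],
    [[0, 0, -0.8], [0, 0, 0], 0],
    [[0, 0, -0.8], [0, 0, 0], 0],
    [[0, 0, -0.2], [-0.47, 0, 0], 0.5],
    [[0.12, -0.8, 0], [0, 0, 0], 1],
    [[0, -0.8, 0], [0, 0, 0], 1],
    [[0, -0.6, 0], [0, 0, 0], 1],
    [[0, 0, 0], [0, 0, 0], 1],
    [[0, 0, 0], [0, 0, 0], 1],
    [[0, 0, 0], [0, 0, 0], 1],
  ],
)

```text
clock: 28.12
position: [0.5129, -0.2249, 0.1818]
tool_rot: [3.141, -0.0, 1.571]
force: [-0.2, 0.9, -0.0]
grip_width: -0.0002
finger_force: 0.0
```

```bash
python3 - <<'E'
from h import *
s=bot.observe(); p=s["position"];print(s["clock"],np.round(p,4),s["tool_rot"],s["force"],s["grip_width"])
for cam in("side","top"):
    f=grab_frame(cam); P,ok=cloud(f)
    for z in (.092,.1): print(cam,'S',rimfit(P,ok,.050,z,(.513,-.2245)))
E
```

```text
28.125 [ 0.5129 -0.2249  0.1818] [ 3.14131261e+00 -2.54028001e-04  1.57120196e+00] [-0.17077876  0.87561947 -0.03677708] -0.00015107400077623155
side S {'c': array([ 0.513 , -0.2227]), 'r': np.float64(0.0493), 'slope_mrad': array([-22.,   3.]), 'z': np.float64(0.0917), 'n': 224}
side S {'c': array([ 0.513 , -0.2233]), 'r': np.float64(0.0496), 'slope_mrad': array([32. ,  1.7]), 'z': np.float64(0.0963), 'n': 283}
top S {'c': array([ 0.5127, -0.2252]), 'r': np.float64(0.0494), 'slope_mrad': array([ 4.2, 19.8]), 'z': np.float64(0.0987), 'n': 269}
top S {'c': array([ 0.5127, -0.2252]), 'r': np.float64(0.0494), 'slope_mrad': array([ 4.9, 19. ]), 'z': np.float64(0.0987), 'n': 270}
```

Emit:
play_rows(
  plan=[
    [[0, 0, 0.9], [0, 0, 0], 1],
    [[0, 0, 0.9], [0, 0, 0], 1],
    [[0, 0, 0.9], [0, 0, 0], 1],
    [[0, 0, 0.9], [0, 0, 0], 1],
    [[0, 0, 0.6], [0, 0, 0], 1],
    [[0, 0, 0.4], [0, 0, 0], 1],
    [[0, 0, 0.18], [0, 0, 0], 1],
    [[0, 0, 0.1], [0, 0, 0], 1],
    [[0, 0, 0.1], [0, 0, 0], 1],
    [[0, 0, 0.1], [0, 0, 0], 1],
    [[0, 0, 0.1], [0, 0, 0], 1],
    [[0, 0, 0.1], [0, 0, 0], 1],
    [[0, 0, 0.1], [0, 0, 0], 1],
    [[0, 0, 0.1], [0, 0, 0], 1],
    [[0, 0, 0.06], [0, 0, 0], 1],
    [[0, 0, 0], [0, 0, 0], 1],
    [[0, 0, 0], [0, 0, 0], 1],
  ],
)

```text
clock: 30.35
position: [0.5126, -0.2251, 0.0434]
tool_rot: [3.141, 0.0, 1.571]
force: [-0.8, -1.1, 4.7]
grip_width: 0.0006
finger_force: 2.5
```

Emit:
play_rows(
  plan=[
    [[0, 0, 0.03], [0, 0, 0], 1],
    [[0, 0, 0.03], [0, 0, 0], 1],
    [[0, 0, 0], [0, 0, 0], 1],
  ],
)

```text
clock: 30.72
position: [0.5126, -0.2252, 0.0421]
tool_rot: [3.141, 0.0, 1.571]
force: [-0.4, -1.3, 9.3]
grip_width: 0.0002
finger_force: 4.3
```

Emit:
play_rows(
  plan=[
    [[0, 0, 0.04], [0, 0, 0], 1],
    [[0, 0, 0.03], [0, 0, 0], 1],
    [[0, 0, 0], [0, 0, 0], 1],
  ],
)

```text
clock: 31.1
position: [0.5127, -0.2252, 0.041]
tool_rot: [3.141, 0.001, 1.571]
force: [-4.4, 0.9, 23.6]
grip_width: -0.0002
finger_force: 11.6
```

Emit:
play_rows(
  plan=[
    [[0, 0, 0.01], [0, 0, 0], 1],
    [[0, 0, 0], [0, 0, 0], 1],
    [[0, 0, -0.4], [0, 0, 0], 1],
    [[0, 0, -0.9], [0, 0, 0], 1],
    [[0, 0, -1], [0, 0, 0], 1],
    [[0, 0, -1], [0, 0, 0], 1],
    [[0, 0, -1], [0, 0, 0], 1],
    [[0, 0, -1], [0, 0, 0], 1],
    [[0, 0, -1], [0, 0, 0], 1],
    [[1, 0, -1], [0, 0, 0], 1],
    [[1, 0, 0], [0, 0, 0], 1],
    [[1, 0, 0], [0, 0, 0], 1],
    [[1, 0, 0], [0, 0, 0], 1],
    [[1, 0, 0], [0, 0, 0], 1],
    [[1, 0, 0], [0, 0, 0], 1],
    [[1, 0, 0], [0, 0, 0], 1],
    [[1, 0, 0], [0, 0, 0], 1],
    [[1, 0, 0], [0, 0, 0], 1],
    [[1, 0, 0], [0, 0, 0], 1],
    [[0, 0, 0], [0, 0, 0], 1],
  ],
)

```text
clock: 33.6
position: [0.512, 0.0268, 0.2224]
tool_rot: [-3.141, -0.001, 1.574]
force: [0.8, 0.2, -0.4]
grip_width: 0.0
finger_force: 0.0
```

```bash
python3 - <<'E'
from h import *
s=bot.observe(); print(s["clock"],np.round(s["position"],4),s["force"])
ims=[]
for cam in("side","top"):
    f=grab_frame(cam); P,ok=cloud(f); q=P[ok]
    d=q[:,:2]-[.5128,-.2245]; r=np.hypot(*d.T)
    for n,r0 in(("S",.050),("M",.0605),("L",.071)):
        m=(abs(r-r0)<.004)&(q[:,2]>.075)
        pl=np.linalg.lstsq(np.c_[d[m],np.ones(m.sum())],q[m,2],rcond=None)[0]
        print(cam,n,np.round(pl*1e3,1),m.sum(),np.round(q[m,2].max(),4))
    print('floor',np.median(q[(r<.03),2]) if (r<.03).any() else None)
    for n in("mug","soap_bottle","dish_brush"):
        R=regions_of(n,cam)
        if R: print(n,round(R[0]["p"],2),np.round(np.percentile(P[R[0]["mask"]&ok],[2,98],0),3).tolist())
    im=f["pixels"][...,::-1]; uv=f["camera_matrix"]@(f["R"]@np.array([.513,-.2245,.08])+f["t"]); u,v=(uv[:2]/uv[2]).astype(int)
    ims.append(cv2.resize(im[max(0,v-50):v+50,max(0,u-65):u+65],(780,300) if 0 else (390,300),interpolation=cv2.INTER_CUBIC))
cv2.imwrite("pics/e.png",np.hstack(ims))
E
```

```text
33.6 [0.512  0.0268 0.2224] [ 0.84438003  0.23251178 -0.3532117 ]
side S [-24.5  22.8  82.3] 109 0.0882
side M [-15.3   4.2  83. ] 122 0.0883
side L [ -1.2 -23.6  83. ] 204 0.0875
floor None
mug 0.81 [[0.701, 0.23, 0.009], [0.777, 0.335, 0.1]]
soap_bottle 0.66 [[0.721, -0.486, 0.001], [0.84, -0.198, 0.193]]
dish_brush 0.71 [[0.387, -0.099, 0.008], [0.436, 0.095, 0.039]]
top S [-0.4 14.  83.6] 467 0.0909
top M [-0.5 10.8 83.5] 562 0.0888
top L [-1.5  8.3 83.5] 639 0.0896
floor 0.026863285244839833
mug 0.58 [[0.701, 0.227, 0.004], [0.776, 0.332, 0.099]]
soap_bottle 0.79 [[0.721, -0.255, 0.004], [0.772, -0.199, 0.194]]
```

View pics/e.png

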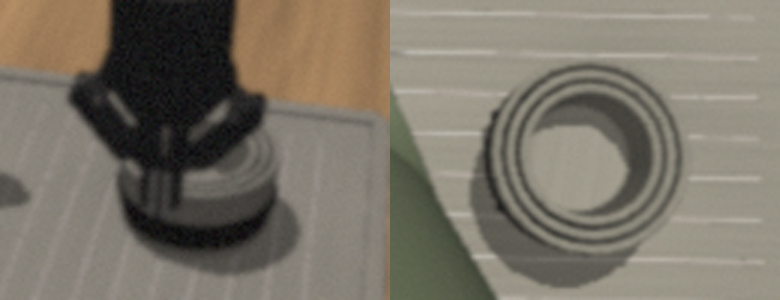

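The crops show three concentric rings around (585,160) in the top view, with every rim at about 83.5 mm. The small bowl's floor reads 26.9 mm against the expected 27. One quick levelness check remains before I hand in.

```bash
python3 - <<'E'
from h import *
acc={}
for _ in range(4):
    f=grab_frame("top"); P,ok=cloud(f); q=P[ok]; d=q[:,:2]-[.5128,-.2254]; r=np.hypot(*d.T)
    for n,a,b,lo,hi in(("S",.0475,.0525,.079,.088),("M",.058,.063,.079,.088),("L",.0685,.0735,.079,.088),("floor",0,.028,.02,.034),("drainer",.1,.14,-.003,.009)):
        m=(r>a)&(r<b)&(q[:,2]>lo)&(q[:,2]<hi)
        acc.setdefault(n,[]).append(np.linalg.lstsq(np.c_[d[m],np.ones(m.sum())],q[m,2],rcond=None)[0]*1e3)
for n,v in acc.items(): print(n,np.round(np.mean(v,0),1),np.round(np.std(v,0),1))
E
```

```text
S [ 2.6  0.3 84.4] [2.6 3.1 0.1]
M [ 1.  -1.5 84.2] [1.8 0.8 0. ]
L [ 0.8 -0.4 84.2] [1.5 0.6 0.1]
floor [-0.6 -2.4 27. ] [10.7  7.   0.1]
drainer [-0.3  0.1  2.9] [0.1 0.2 0. ]
```

Level and flush; handing in.

```bash
python3 -c "
from workcell import bot
print(bot.job_done())"
```

```text
the job is handed in; nothing more can be done
None
```

The three bowls are nested in size order on the draining board, each pushed down until its base stopped on the floor below. The rims measure level and flush to about 0.2 mm, nothing else was disturbed, and the job was handed in at about 34 s.

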